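# Sweep salvaged shield cans off the repair mat into the parts tray

## Task

Clear the repair mat: with the fingertips, push the three loose metal shield cans along the blue mat and over its edge into the green tray. Do not pick up or lift any of them, leave the copper wire reel standing where it is on the mat, and leave the battery, the phone, the jar, the screwdriver and the spray can alone.

Things in the scene. Friction and masses are not known exactly. Their poses are not given: they have to be found in the camera images.
- shield_a: bright metal shield can from a phone board, a flat rigid rectangle 40 (its x) x 30 (its y) x 7 mm, about 20 g, lying loose on the blue mat, sliding freely when pushed; origin: centre of its underside, z up
- shield_b: bright metal shield can from a phone board, a flat rigid rectangle 36 (its x) x 28 (its y) x 7 mm, about 20 g, lying loose on the blue mat, sliding freely when pushed; origin: centre of its underside, z up
- shield_c: bright metal shield can from a phone board, a flat rigid rectangle 34 (its x) x 26 (its y) x 7 mm, about 20 g, lying loose on the blue mat, sliding freely when pushed; origin: centre of its underside, z up
- plate: low bench plate, its whole flat top a blue mat, 300 (its x, away from the robot) x 300 (its y, to the left) x 28 mm high, no rim; fixed, turned by up to 0.15 rad. Origin: centre of its underside. The shields and the reel each stand in a row of their own, 60 mm apart in the plate's x, so a straight push along its y passes the others
- green_tray: green plastic tray, open at the top, along the left or right side of the plate (it varies), gap 2 to 4 mm. 290 (its x) x 100 (its y) mm outside, walls 3 mm thick, 22 mm high (6 mm below the plate's top); floor 3 mm. Fixed. Origin: centre of its underside; axes parallel to the plate's. The shields belong in it.
- red_tray: red plastic tray, open at the top, along the left or right side of the plate (it varies), gap 2 to 4 mm. 290 (its x) x 100 (its y) mm outside, walls 3 mm thick, 22 mm high (6 mm below the plate's top); floor 3 mm. Fixed. Origin: centre of its underside; axes parallel to the plate's. On the other side of the plate; for waste, holds the battery.
- reel: small reel of copper wire with white flanges, standing upright on the mat, 28 mm across, 24 mm high, 60 g, loose; origin: centre of its underside, z up
- battery: flat black battery with a yellow band, 75 x 45 x 5 mm, lying loose in the red tray; origin: centre of its underside
- phone: open black phone, 74 x 150 x 8 mm, lying on the bench left of the plate and trays; origin: centre of its underside
- flux_jar: white jar with yellow lid, 52 mm across, 42 mm high, on the bench beyond the plate; origin: centre of its underside
- screwdriver: orange-handled screwdriver, 160 mm long and under 30 mm thick, lying along its x on the bench beyond the plate; origin near its middle, underside
- spray: yellow spray can with a white cap, 56 mm across, 150 mm high, standing on the bench far to the right; origin: centre of its underside

How it is judged (in metres and radians):
At the end, for the whole second after the job is handed in: All three shields lie still inside the green tray (origin within its inner walls and below the rim, at most 22 mm above the bench; leaning or upside down is fine), and the reel stands upright within 15 mm of where it was (x of shield_a in the frame of green_tray between -0.142 and 0.142 m and y of shield_a in the frame of green_tray between -0.047 and 0.047 m and height (world z) of each of shield_a, shield_b, shield_c below 0.022 m and linear speed of each of shield_a, shield_b, shield_c below 0.02 m/s and x of shield_b in the frame of green_tray between -0.142 and 0.142 m and y of shield_b in the frame of green_tray between -0.047 and 0.047 m and x of shield_c in the frame of green_tray between -0.142 and 0.142 m and y of shield_c in the frame of green_tray between -0.047 and 0.047 m and distance of reel from where it was at the start of the episode below 0.015 m and angle between reel's own z axis and vertical below 0.2 rad); the robot touches nothing.
It fails at once if a shield is lifted: its origin rises more than 14 mm above the plate's top (42 mm above the bench) (height (world z) of any of shield_a, shield_b, shield_c above 0.042 m).
It fails at once if a shield drops into the red tray or onto the bench ((height (world z) of shield_a below 0.018 m and (y of shield_a in the frame of green_tray above 0.056 m or y of shield_a in the frame of green_tray below -0.056 m or x of shield_a in the frame of green_tray above 0.151 m or x of shield_a in the frame of green_tray below -0.151 m)) or (height (world z) of shield_b below 0.018 m and (y of shield_b in the frame of green_tray above 0.056 m or y of shield_b in the frame of green_tray below -0.056 m or x of shield_b in the frame of green_tray above 0.151 m or x of shield_b in the frame of green_tray below -0.151 m)) or (height (world z) of shield_c below 0.018 m and (y of shield_c in the frame of green_tray above 0.056 m or y of shield_c in the frame of green_tray below -0.056 m or x of shield_c in the frame of green_tray above 0.151 m or x of shield_c in the frame of green_tray below -0.151 m))).
It fails at once if the reel, battery, phone, jar, screwdriver or spray can is shifted by more than 15 mm (distance of any of reel, battery, phone, flux_jar, screwdriver, spray from where it was at the start of the episode above 0.015 m).
It fails at once if the reel is tipped over (angle between reel's own z axis and vertical above 0.4 rad).
It also fails if it takes over 64 s, if anything falls off the work surface, if the arm or the gripper's body presses on something with over 40 N, if the wrist force passes 120 N, or if a joint passes its speed limit or range.

## Robot

A 7-joint arm with a two-finger parallel gripper is mounted at the origin on the work surface. World frame = base frame: x ahead of the robot, y to its left, z up, the work surface at z = 0. Lengths are in mm, angles in rad, forces in N, time in s.
With the tool pointing down it reaches from about 425 to 875 mm from the base axis. Payload 4.7 kg.
Tool frame: the origin (TCP) lies between the finger pads; the fingertips stand 14 mm ahead of it and the grasp point (between the pads) lies 5 mm behind it; x points along the fingers, y is the direction in which the jaws open and shut, and the axes are right-handed (so a half turn about x gives the same grasp; the last joint's range is limited). The gripper opens to 85 mm and grips with 20 to 120 N. Pads are 22 mm wide; open, the fingers measure 114 mm over their backs; the gripper's body (76 mm by 85 mm) begins 54 mm behind the grasp point. The pads swing forward as they close: fully open they stand 13 mm farther back than shut.
Start: joints at [-1.16, 0.321, -0.07, 1.45, 0.023, 1.371, -0.057], TCP at [251.232, 599.505, 245.349] pointing down, gripper open.
Joint ranges: [-2.86, 2.86], [-0.3, 2.09], [-1.38, 1.24], [0.06, 2.45], [-1.56, 4.7], [0.09, 2.05], [-2.69, 2.69]. Speed limits (rad/s): [2.57, 2.57, 3.14, 3.14, 3.14, 3.14, 3.14].

## Interface

Orientations are given as a unit quaternion [x, y, z, w].
In Python, from workcell import r gives the robot as it stands.
- The arm moves only by the tool servo_tool, never from a script. Its argument "steps" is a list of rows, each an object of numbers: "tx", "ty", "tz": the shift along the tool's x, y, z in mm; "wx", "wy", "wz": the turn, a rotation vector about the tool's x, y, z in rad; "jaw": the finger opening in mm, from 0 to 85.4. A call has 1 to 12 rows; each row is the pose to reach, as a shift and turn from the pose commanded when the call began, along the tool's axes at that moment; what a row does not reach only later rows make up. A row lasts 1/10 s, in which the tool goes at most 50 mm and 8.59 degrees, less where a joint would pass 70% of its speed; a pose out of reach is approached as far as the arm can. A call with a gripper value outside its range is refused whole. The fingers move at their own pace and stop on an object; "newtons" is the grip in N (left out, the last holds). Time passes only in rows, so rows that repeat a pose let the fingers close. It gives the time, the measured TCP pose, the force and the opening at its end, in the units of the state.
- r.read_state(): the state, without advancing time (a new reading comes with each control period).
- r.read_camera(name): name is "side" or "top" or "wrist"; returns the picture (480x640x3 uint8, blue, green, red); there is no depth.
- r.get_calibration(name): a dict with "mtx" (3x3 intrinsics, pixels), "dist" ([k1, k2, p1, p2, k3] as OpenCV has them; the pictures are not rectified), "R" (3x3) and "t" (3): a world point X has camera coordinates R X + t; the wrist camera has in their place "tool_from_camera" (4x4, takes a point from camera to tool coordinates, whose origin is the TCP and whose axes are the tool frame's). Camera axes: x right, y down, z forward; pixel columns grow to the right and rows downward; lengths in mm; the calibration is good to about 2 mm. A picture is of the moment at which its call begins: read the wrist's pose just before it. get_calibration takes no time and is no camera call.
- r.job_done(): hands the job in, once; it reports no verdict.
Trained networks look in the newest picture that a camera, given by its name, has taken for a name from the list of things; names that differ only in an ending like _2 or _b are one class to them, and where a whole thing is asked for, a point or a joint stands for the part that bears it (a point fixed in the world has none). Each returns a list of dicts, best first, with "score" (0 to 1); they miss things now and then, are a little off and sometimes report something else, mostly with a low value. They report only what shows in the picture. A call takes as long as a camera call.
- r.search_frame(camera, target): "position" ([column, row] in pixels, amid what is visible of it).
- r.masks_of(camera, target): "pixels" (480x640 bool, what is visible of it) and "position" ([column, row] in pixels, amid what is visible of it).
The state is a dict: "clock": time; "qpos": joint angles; "qvel": joint speeds; "tau": joint torques, N m; "tcp_pos": TCP position; "orientation": TCP orientation; "force": force on the tool from outside, world axes, zero at the start; "ft_torque": the same for the moment, N m; "width": finger opening in mm.
Only numpy, scipy, OpenCV 4.12 (cv2) and the standard library are available. Lean on these libraries where they do the work, as an engineer would, in place of code of your own. Each camera call takes 0.05 s, during which the arm holds its last target. There are 200 camera calls.

## Working session

There is one attempt and no reset: what is moved stays moved. The work goes in short steps, Python scripts to look and compute and a tool call to move; the robot and the scene stay as the last step left them, time stands still between calls to the robot, and variables do not carry over. Pictures are saved under pics/ and viewed, about 8 in all and at most 12, crops included, and the job is handed in when it is done.

Besides the shell and the picture viewer there is one more tool, called after "Request:" as a command line: name --argument value ..., lists and objects as JSON in quotes. servo_tool: Moves the arm, as the interface text tells. Its arguments: {"type":"object","properties":{"steps":{"type":"array"},"newtons":{"type":"number"}},"required":["steps"]}

```bash
mkdir -p pics; ls; python3 - <<'E'
from workcell import r
import cv2
s=r.read_state(); print(s)
for c in("top","side"):
    cv2.imwrite(f"pics/{c}0.png",r.read_camera(c))
for c in("top","side"):
    k=r.get_calibration(c); print(c,k)
E
```

```text
pics
{'clock': 0.0, 'qpos': array([-1.15991215,  0.32185224, -0.07005978,  1.45169781,  0.02259784,
        1.37077704, -0.05692416]), 'qvel': array([-0.00049141, -0.00084158, -0.00016194, -0.00086594, -0.00064901,
       -0.00107696,  0.00061124]), 'tau': array([ 2.46904619e-04, -4.93598878e+01, -3.82151054e-01, -3.14323533e+01,
        1.30878371e-02,  1.15795285e-02,  1.54372408e-06]), 'tcp_pos': array([251.05413632, 599.00187684, 244.19282574]), 'orientation': array([ 0.13869038,  0.69333469, -0.1400533 ,  0.69313567]), 'force': array([ 0.19717366, -0.19123629,  0.58018021]), 'ft_torque': array([-0.01145065,  0.03507677, -0.05445341]), 'width': 85.36000714742255}
top {'mtx': array([[447.05174971,   0.        , 322.11004678],
       [  0.        , 447.05174971, 238.44097625],
       [  0.        ,   0.        ,   1.        ]]), 'dist': array([0.02379003, 0.        , 0.        , 0.        , 0.        ]), 'R': array([[-5.57722417e-02, -9.98443411e-01,  4.60609994e-04],
       [-9.73897064e-01,  5.42994259e-02, -2.20399821e-01],
       [ 2.20031738e-01, -1.27407788e-02, -9.75409507e-01]]), 't': array([ -51.07798121,  632.45329749, 1090.48166903])}
side {'mtx': array([[579.89451362,   0.        , 327.41075086],
       [  0.        , 579.89451362, 237.88700228],
       [  0.        ,   0.        ,   1.        ]]), 'dist': array([-0.13097729,  0.        ,  0.        ,  0.        ,  0.        ]), 'R': array([[-0.78591565, -0.61826275, -0.0093688 ],
       [-0.31344998,  0.41141662, -0.85585365],
       [ 0.53299691, -0.66969213, -0.5171332 ]]), 't': array([ 445.35473764,  281.97278595, 1353.79780131])}
```

View pics/top0.png

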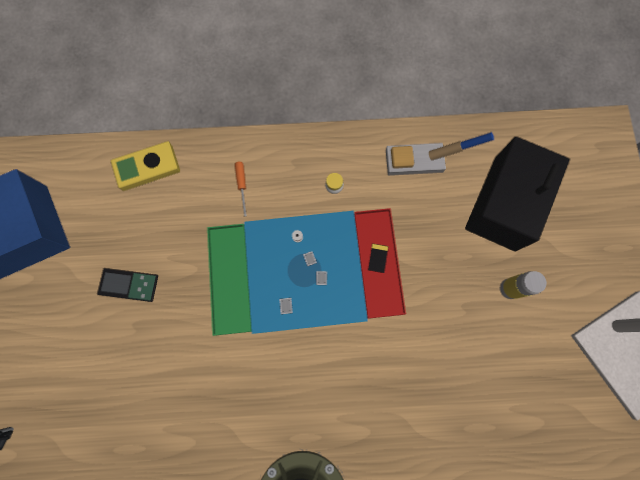

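```bash
cat > h.py <<'E'
from workcell import r
import cv2, numpy as np
from scipy.spatial.transform import Rotation as Ro
def world(c,px,z):
    k=r.get_calibration(c)
    n=cv2.undistortPoints(np.array(px,float).reshape(-1,1,2),k["mtx"],k["dist"]).reshape(-1,2)
    d=np.c_[n,np.ones(len(n))]@k["R"]; o=-k["R"].T@k["t"]
    return o+d*((z-o[2])/d[:,2])[:,None]
def masks(c,t): return r.masks_of(c,t)
def rect(c,m,z):
    cs,_=cv2.findContours(m.astype(np.uint8),cv2.RETR_EXTERNAL,cv2.CHAIN_APPROX_NONE)
    q=max(cs,key=cv2.contourArea).reshape(-1,2)
    w=world(c,q,z)[:,:2].astype(np.float32)
    return cv2.minAreaRect(w)
E
python3 - <<'E'
from h import *
for t,z in(("shield_a",35),("reel",52),("plate",28),("green_tray",22),("red_tray",22)):
    for d in masks("top",t):
        print(t,round(d["score"],2),np.round(d["position"]),d["pixels"].sum(),[np.round(v,2) for v in rect("top",d["pixels"],z)], np.round(world("top",d["position"],z)))
E
```

```text
shield_a 0.62 [286. 305.] 177 [array([463.87,  16.7 ]), array([39.56, 29.69]), np.float64(4.07)] [[465.  17.  35.]]
shield_a 0.62 [307. 257.] 116 [array([584.29, -51.01]), array([34.4 , 24.44]), np.float64(12.98)] [[588. -45.  35.]]
shield_a 0.43 [319. 277.] 116 [array([531.72, -80.55]), array([21.07, 34.31]), np.float64(86.81)] [[534. -73.  35.]]
shield_a 0.4 [301. 271.] 12076 [array([554.7 , -34.14]), array([297.73, 300.08]), np.float64(2.94)] [[553. -27.  35.]]
reel 0.66 [296. 236.] 101 [array([644.42, -21.96]), array([23.82, 29.96]), np.float64(87.37)] [[643. -17.  52.]]
reel 0.44 [375. 255.] 483 [array([ 572.42, -229.38]), array([46.31, 75.76]), np.float64(77.0)] [[ 581. -223.   52.]]
plate 0.71 [304. 270.] 12175 [array([556.55, -35.05]), array([304.75, 301.51]), np.float64(2.42)] [[556. -33.  28.]]
green_tray 0.85 [229. 282.] 4243 [array([547.9 , 167.36]), array([291.72, 104.05]), np.float64(2.88)] [[536. 166.  22.]]
red_tray 0.83 [378. 271.] 3692 [array([ 569.12, -236.36]), array([294.24, 104.18]), np.float64(2.57)] [[ 543. -232.   22.]]
```

The top view shows the green tray on the left (about 229,280) and the red tray on the right (378,265). The shields are at (286,306), (321,278) and (310,258), and the reel is at (297,236). Next I'll refine the shield positions and plan in the plate frame.

```bash
cat >> h.py <<'E'
C=np.array([555.5,-34.5]); YAW=0.05
ex=np.array([np.cos(YAW),np.sin(YAW)]); ey=np.array([-np.sin(YAW),np.cos(YAW)])
def toplate(p): d=np.asarray(p)[:2]-C; return np.round([d@ex,d@ey],1)
def fromplate(X,Y): return C+X*ex+Y*ey
def plan(X,Y,z):
    """tool-frame shift and turn from the measured pose to plate (X,Y), TCP height z, jaw along plate x"""
    s=r.read_state(); R=Ro.from_quat(s["orientation"])
    best=None
    for sg in(1,-1):
        tx=np.array([0,0,-1.]); ty=sg*np.r_[ex,0]; T=Ro.from_matrix(np.c_[tx,ty,np.cross(tx,ty)])
        w=(R.inv()*T).as_rotvec()
        if best is None or np.linalg.norm(w)<np.linalg.norm(best): best=w
    d=R.inv().apply(np.r_[fromplate(X,Y),z]-s["tcp_pos"])
    print("tcp",np.round(s["tcp_pos"],1),"plate",toplate(s["tcp_pos"]),"shift",np.round(d,1),"turn",np.round(best,3), "F",np.round(s["force"],1),"clock",round(s["clock"],1))
    print("tool axes\n",np.round(R.as_matrix(),3))
E
python3 - <<'E'
from h import *
im=cv2.imread("pics/top0.png"); hsv=cv2.cvtColor(im,cv2.COLOR_BGR2HSV)
m=((hsv[...,1]<70)&(hsv[...,2]>110)).astype(np.uint8); 
big=np.zeros_like(m); big[215:330,245:365]=m[215:330,245:365]
n,l,st,ce=cv2.connectedComponentsWithStats(big)
for i in range(1,n):
    if st[i,4]>20:
        R=rect("top",l==i,35); print(st[i,4],np.round(ce[i]),toplate(world("top",ce[i],35)[0]),[np.round(v,1) for v in R])
g=((hsv[...,0]>95)&(hsv[...,0]<110)&(hsv[...,1]>120)).astype(np.uint8); g[:205]=0;g[340:]=0;g[:,:235]=0;g[:,375:]=0
print("plate",[np.round(v,2) for v in rect("top",g>0,28)])
for t,z in(("shield_a",31),("reel",40)):
    for d in masks("side",t): print(t,round(d["score"],2),d["pixels"].sum(),toplate(world("side",d["position"],z)[0]))
plan(-30,-82,110)
E
```

```text
101 [297. 236.] [92.7  9.8] [array([648.5, -19.9]), array([26.9, 30.4]), np.float64(87.4)]
128 [309. 258.] [ 28.3 -16.8] [array([584.8, -49.8]), array([34. , 26.6]), np.float64(18.5)]
149 [321. 277.] [-25.8 -42.3] [array([531.9, -77.9]), array([26.3, 34.3]), np.float64(86.8)]
181 [285. 305.] [-88.5  57. ] [array([464.1,  17.9]), array([39.5, 30.7]), np.float64(3.3)]
plate [array([555.86, -33.91]), array([297.98, 298.31]), np.float64(2.84)]
shield_a 0.66 87 [ 33.2 -22.5]
shield_a 0.63 116 [-74.5  58.7]
tcp [251.2 599.5 245.3] plate [-272.2  648.4] shift [ 135.3 -554.   534. ] turn [1.124 0.    0.   ] F [ 0.1  0.5 -0.6] clock 0.5
tool axes
 [[ 0.     0.386  0.922]
 [-0.     0.922 -0.386]
 [-1.    -0.     0.   ]]
```

View pics/side0.png

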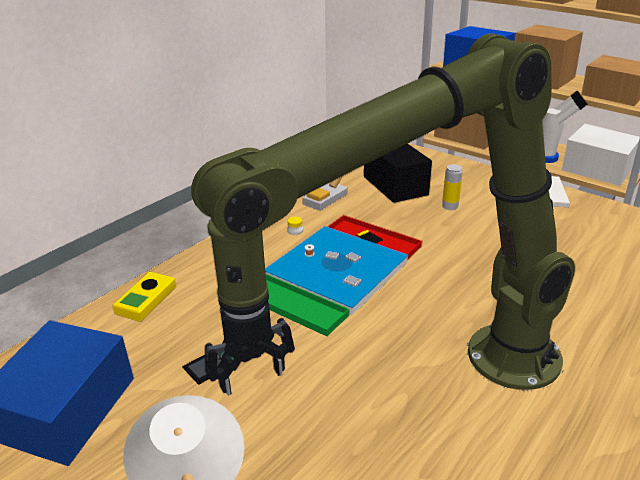

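The side view shows the arm hovering over the phone, with the shields at (332,255), (353,257) and (351,281) and the reel at (309,249). I'll stay high while travelling to the plate.

Request:
servo_tool --steps '[{"tx":0,"ty":-35,"tz":34,"wx":0.07,"jaw":0},{"tx":0,"ty":-70,"tz":67,"wx":0.14,"jaw":0},{"tx":0,"ty":-105,"tz":101,"wx":0.21,"jaw":0},{"tx":0,"ty":-140,"tz":135,"wx":0.28,"jaw":0},{"tx":0,"ty":-175,"tz":168,"wx":0.35,"jaw":0},{"tx":0,"ty":-210,"tz":202,"wx":0.42,"jaw":0},{"tx":0,"ty":-245,"tz":236,"wx":0.49,"jaw":0},{"tx":0,"ty":-280,"tz":270,"wx":0.56,"jaw":0},{"tx":0,"ty":-315,"tz":304,"wx":0.63,"jaw":0},{"tx":0,"ty":-350,"tz":338,"wx":0.7,"jaw":0},{"tx":0,"ty":-385,"tz":371,"wx":0.77,"jaw":0},{"tx":0,"ty":-420,"tz":405,"wx":0.84,"jaw":0}]'

```text
$.steps[0]: bad value
```

```bash
python3 - <<'E'
from h import *
plan(-27,-85,200)
print(r.read_state()["qpos"])
E
```

```text
tcp [251.2 599.5 245.3] plate [-272.2  648.4] shift [  45.3 -555.5  538. ] turn [1.124 0.    0.   ] F [ 0.1  0.5 -0.6] clock 0.5
tool axes
 [[ 0.     0.386  0.922]
 [-0.     0.922 -0.386]
 [-1.    -0.     0.   ]]
[-1.15992034  0.32104749 -0.07009387  1.45058597  0.02261795  1.370796
 -0.05689515]
```

Request:
servo_tool --steps '[{"tx":0,"ty":-35,"tz":34,"wx":0.07,"wy":0,"wz":0,"jaw":0},{"tx":0,"ty":-70,"tz":67,"wx":0.14,"wy":0,"wz":0,"jaw":0},{"tx":0,"ty":-105,"tz":101,"wx":0.21,"wy":0,"wz":0,"jaw":0},{"tx":0,"ty":-140,"tz":135,"wx":0.28,"wy":0,"wz":0,"jaw":0},{"tx":0,"ty":-175,"tz":168,"wx":0.35,"wy":0,"wz":0,"jaw":0},{"tx":0,"ty":-210,"tz":202,"wx":0.42,"wy":0,"wz":0,"jaw":0},{"tx":0,"ty":-245,"tz":236,"wx":0.49,"wy":0,"wz":0,"jaw":0},{"tx":0,"ty":-280,"tz":270,"wx":0.56,"wy":0,"wz":0,"jaw":0},{"tx":0,"ty":-315,"tz":304,"wx":0.63,"wy":0,"wz":0,"jaw":0},{"tx":0,"ty":-350,"tz":338,"wx":0.7,"wy":0,"wz":0,"jaw":0},{"tx":0,"ty":-385,"tz":371,"wx":0.77,"wy":0,"wz":0,"jaw":0},{"tx":0,"ty":-420,"tz":405,"wx":0.84,"wy":0,"wz":0,"jaw":0}]'

```text
clock: 1.65
tcp_pos: [462.8, 53.8, 245.8]
orientation: [0.411, 0.575, -0.41, 0.576]
force: [0.9, 1.2, 0.0]
width: -0.1
```

```bash
python3 - <<'E'
from h import *
plan(-27,-85,200)
print(r.read_state()["qpos"])
E
```

```text
tcp [462.8  53.8 245.8] plate [-88.1  92.8] shift [ 45.7   9.3 187.8] turn [ 0.281 -0.001 -0.001] F [0.9 1.2 0. ] clock 1.6
tool axes
 [[ 0.001  0.946  0.325]
 [ 0.001  0.325 -0.946]
 [-1.     0.002 -0.001]]
[-0.63178185 -0.09631108  0.43469734  1.9004214   0.04092602  1.32732394
  0.12266784]
```

Request:
servo_tool --steps '[{"tx":0,"ty":2,"tz":40,"wx":0.07,"wy":0,"wz":0,"jaw":0},{"tx":0,"ty":4,"tz":80,"wx":0.14,"wy":0,"wz":0,"jaw":0},{"tx":0,"ty":6,"tz":120,"wx":0.21,"wy":0,"wz":0,"jaw":0},{"tx":0,"ty":8,"tz":155,"wx":0.281,"wy":0,"wz":0,"jaw":0},{"tx":0,"ty":9,"tz":188,"wx":0.281,"wy":0,"wz":0,"jaw":0},{"tx":0,"ty":9,"tz":188,"wx":0.281,"wy":0,"wz":0,"jaw":0},{"tx":0,"ty":9,"tz":188,"wx":0.281,"wy":0,"wz":0,"jaw":0}]'

```text
clock: 2.35
tcp_pos: [532.5, -119.6, 245.2]
orientation: [0.487, 0.513, -0.487, 0.513]
force: [-0.7, -0.5, -0.2]
width: 0.0
```

```bash
cat >> h.py <<'E'
def wworld(px,z,s):
    k=r.get_calibration("wrist"); M=k["tool_from_camera"]; R=Ro.from_quat(s["orientation"]).as_matrix()
    n=cv2.undistortPoints(np.array(px,float).reshape(-1,1,2),k["mtx"],k["dist"]).reshape(-1,2)
    d=np.c_[n,np.ones(len(n))]@(R@M[:3,:3]).T; o=s["tcp_pos"]+R@M[:3,3]
    return o+d*((z-o[2])/d[:,2])[:,None]
E
python3 - <<'E'
from h import *
s=r.read_state(); im=r.read_camera("wrist"); cv2.imwrite("pics/w1.png",im)
for t,z in(("shield_a",35),("reel",52)):
    for d in masks("wrist",t):
        cs,_=cv2.findContours(d["pixels"].astype(np.uint8),cv2.RETR_EXTERNAL,cv2.CHAIN_APPROX_NONE)
        q=max(cs,key=cv2.contourArea).reshape(-1,2); w=wworld(q,z,s)[:,:2].astype(np.float32)
        R=cv2.minAreaRect(w); print(t,round(d["score"],2),np.round(d["position"]),toplate(R[0]),np.round(R[1]),round(R[2]))
plan(-27,-85,44.5)
E
```

```text
shield_a 0.78 [252.  36.] [-86.8  58.9] [41. 32.] 1
shield_a 0.65 [328. 160.] [-24.6 -40.6] [28. 37.] 87
shield_a 0.64 [357. 134.] [  1.6 -26.7] [296. 236.] 3
shield_a 0.62 [388. 132.] [ 30.4 -14.8] [35. 27.] 19
shield_a 0.17 [470.  96.] [95.7 12.1] [37. 29.] 5
reel 0.75 [469.  98.] [89.2 11.2] [35. 27.] 4
tcp [ 532.5 -117.4  245.3] plate [-27.1 -81.7] shift [2.008e+02 1.000e-01 3.500e+00] turn [ 0.005 -0.001  0.   ] F [1.  0.8 0.5] clock 2.5
tool axes
 [[-0.     0.998  0.055]
 [ 0.001  0.055 -0.998]
 [-1.     0.    -0.001]]
```

View pics/w1.png

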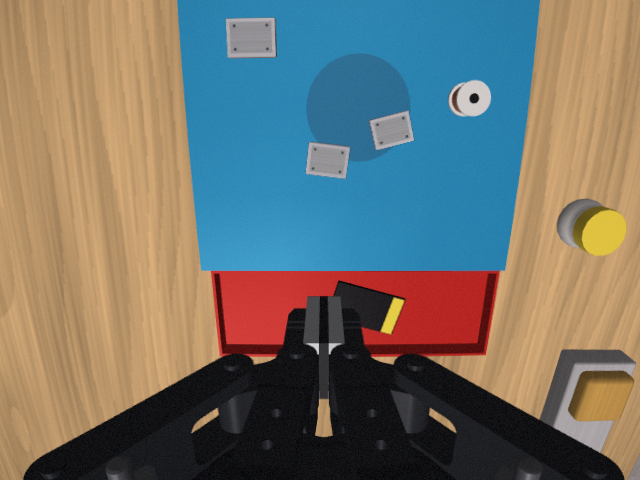

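The wrist view shows the shields at (252,37), (328,160) and (391,130), and it agrees with the top camera to within 2 mm. I'll descend behind the middle shield (row about -26).

Request:
servo_tool --steps '[{"tx":40,"ty":1,"tz":1,"wx":0.005,"wy":0,"wz":0,"jaw":0},{"tx":80,"ty":1,"tz":1,"wx":0.005,"wy":0,"wz":0,"jaw":0},{"tx":120,"ty":1,"tz":1,"wx":0.005,"wy":0,"wz":0,"jaw":0},{"tx":150,"ty":1,"tz":1,"wx":0.005,"wy":0,"wz":0,"jaw":0},{"tx":175,"ty":1,"tz":1,"wx":0.005,"wy":0,"wz":0,"jaw":0},{"tx":190,"ty":1,"tz":1,"wx":0.005,"wy":0,"wz":0,"jaw":0},{"tx":195,"ty":1,"tz":1,"wx":0.005,"wy":0,"wz":0,"jaw":0},{"tx":198,"ty":1,"tz":1,"wx":0.005,"wy":0,"wz":0,"jaw":0},{"tx":200,"ty":1,"tz":1,"wx":0.005,"wy":0,"wz":0,"jaw":0},{"tx":200,"ty":1,"tz":1,"wx":0.005,"wy":0,"wz":0,"jaw":0},{"tx":200,"ty":1,"tz":1,"wx":0.005,"wy":0,"wz":0,"jaw":0}]'

```text
clock: 3.6
tcp_pos: [534.3, -120.0, 46.2]
orientation: [0.488, 0.511, -0.487, 0.512]
force: [0.2, -0.6, 0.8]
width: 0.0
```

```bash
python3 - <<'E'
from h import *
plan(-26,159,44.5)
s=r.read_state();cv2.imwrite("pics/w2.png",r.read_camera("wrist"))
E
```

```text
tcp [ 534.3 -120.    46.2] plate [-25.4 -84.4] shift [   1.7   -1.1 -243.4] turn [-0.002 -0.    -0.002] F [ 0.2 -0.6  0.8] clock 3.6
tool axes
 [[ 0.002  0.999  0.048]
 [ 0.     0.048 -0.999]
 [-1.     0.002 -0.   ]]
```

View pics/w2.png

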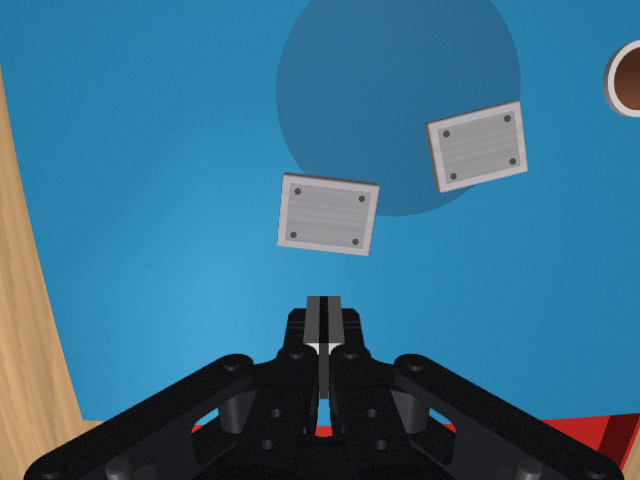

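The shut fingertips are narrow (about 14 mm), and the shield is centred ahead of them at (328,214). I'll open the jaws to 16 mm so they push at two spread points, and lower to about 30 mm.

Request:
servo_tool --steps '[{"tx":0,"ty":0,"tz":0,"wx":0,"wy":0,"wz":0,"jaw":16},{"tx":0,"ty":0,"tz":0,"wx":0,"wy":0,"wz":0,"jaw":16},{"tx":1,"ty":0,"tz":0,"wx":0,"wy":0,"wz":0,"jaw":16},{"tx":2,"ty":0,"tz":0,"wx":0,"wy":0,"wz":0,"jaw":16},{"tx":2,"ty":0,"tz":0,"wx":0,"wy":0,"wz":0,"jaw":16}]'

```text
clock: 4.15
tcp_pos: [533.5, -119.9, 43.1]
orientation: [0.488, 0.512, -0.488, 0.512]
force: [-0.4, -0.5, -1.0]
width: 16.1
```

Request:
servo_tool --steps '[{"tx":0,"ty":0,"tz":-6,"wx":0,"wy":0,"wz":0,"jaw":16},{"tx":0,"ty":0,"tz":-12,"wx":0,"wy":0,"wz":0,"jaw":16},{"tx":0,"ty":0,"tz":-18,"wx":0,"wy":0,"wz":0,"jaw":16},{"tx":0,"ty":0,"tz":-25,"wx":0,"wy":0,"wz":0,"jaw":16},{"tx":0,"ty":0,"tz":-32,"wx":0,"wy":0,"wz":0,"jaw":16},{"tx":0,"ty":0,"tz":-38,"wx":0,"wy":0,"wz":0,"jaw":16}]'

```text
clock: 4.75
tcp_pos: [531.8, -81.1, 43.3]
orientation: [0.488, 0.512, -0.488, 0.512]
force: [-0.3, 0.1, 0.1]
width: 16.2
```

```bash
python3 - <<'E'
from h import *
plan(-26,159,44)
s=r.read_state();cv2.imwrite("pics/w3.png",r.read_camera("wrist"))
E
```

```text
tcp [531.8 -81.1  43.3] plate [-26.  -45.3] shift [  -0.6   -0.3 -204.3] turn [-0.001 -0.    -0.   ] F [-0.3  0.1  0.1] clock 4.8
tool axes
 [[ 0.     0.999  0.049]
 [ 0.     0.049 -0.999]
 [-1.     0.    -0.   ]]
```

View pics/w3.png

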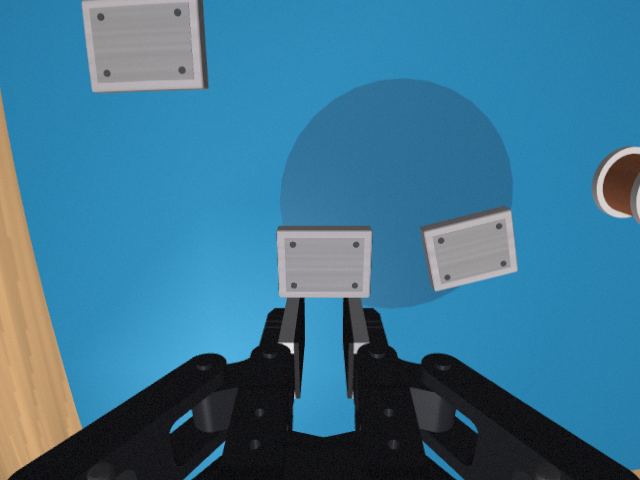

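The shield is square against both fingertips at (324,262), and the third shield clears the path. I'll continue to the edge.

Request:
servo_tool --steps '[{"tx":0,"ty":0,"tz":-8,"wx":0,"wy":0,"wz":0,"jaw":16},{"tx":0,"ty":0,"tz":-16,"wx":0,"wy":0,"wz":0,"jaw":16},{"tx":0,"ty":0,"tz":-24,"wx":0,"wy":0,"wz":0,"jaw":16},{"tx":0,"ty":0,"tz":-32,"wx":0,"wy":0,"wz":0,"jaw":16},{"tx":0,"ty":0,"tz":-40,"wx":0,"wy":0,"wz":0,"jaw":16},{"tx":0,"ty":0,"tz":-48,"wx":0,"wy":0,"wz":0,"jaw":16},{"tx":0,"ty":0,"tz":-56,"wx":0,"wy":0,"wz":0,"jaw":16},{"tx":0,"ty":0,"tz":-64,"wx":0,"wy":0,"wz":0,"jaw":16},{"tx":0,"ty":0,"tz":-72,"wx":0,"wy":0,"wz":0,"jaw":16},{"tx":0,"ty":0,"tz":-80,"wx":0,"wy":0,"wz":0,"jaw":16},{"tx":0,"ty":0,"tz":-88,"wx":0,"wy":0,"wz":0,"jaw":16},{"tx":0,"ty":0,"tz":-96,"wx":0,"wy":0,"wz":0,"jaw":16}]'

```text
clock: 6.0
tcp_pos: [527.2, 14.5, 43.4]
orientation: [0.488, 0.512, -0.488, 0.512]
force: [-0.1, -0.3, 1.2]
width: 16.0
```

Request:
servo_tool --steps '[{"tx":0,"ty":0,"tz":-8,"wx":0,"wy":0,"wz":0,"jaw":16},{"tx":0,"ty":0,"tz":-16,"wx":0,"wy":0,"wz":0,"jaw":16},{"tx":0,"ty":0,"tz":-24,"wx":0,"wy":0,"wz":0,"jaw":16},{"tx":0,"ty":0,"tz":-32,"wx":0,"wy":0,"wz":0,"jaw":16},{"tx":0,"ty":0,"tz":-40,"wx":0,"wy":0,"wz":0,"jaw":16},{"tx":0,"ty":0,"tz":-48,"wx":0,"wy":0,"wz":0,"jaw":16},{"tx":0,"ty":0,"tz":-56,"wx":0,"wy":0,"wz":0,"jaw":16},{"tx":0,"ty":0,"tz":-64,"wx":0,"wy":0,"wz":0,"jaw":16},{"tx":0,"ty":0,"tz":-72,"wx":0,"wy":0,"wz":0,"jaw":16},{"tx":0,"ty":0,"tz":-80,"wx":0,"wy":0,"wz":0,"jaw":16},{"tx":0,"ty":0,"tz":-88,"wx":0,"wy":0,"wz":0,"jaw":16},{"tx":0,"ty":0,"tz":-96,"wx":0,"wy":0,"wz":0,"jaw":16}]'

```text
clock: 7.2
tcp_pos: [522.6, 110.5, 43.3]
orientation: [0.488, 0.512, -0.488, 0.512]
force: [-0.6, -0.6, 0.7]
width: 15.9
```

Request:
servo_tool --steps '[{"tx":0,"ty":0,"tz":-6,"wx":0,"wy":0,"wz":0,"jaw":16},{"tx":0,"ty":0,"tz":-12,"wx":0,"wy":0,"wz":0,"jaw":16},{"tx":0,"ty":0,"tz":-12,"wx":0,"wy":0,"wz":0,"jaw":16},{"tx":0,"ty":0,"tz":-12,"wx":0,"wy":0,"wz":0,"jaw":16}]'

```text
clock: 7.6
tcp_pos: [522.1, 121.6, 43.3]
orientation: [0.488, 0.512, -0.488, 0.512]
force: [0.0, 0.1, 0.7]
width: 16.1
```

```bash
python3 - <<'E'
from h import *
plan(31,-55,100)
s=r.read_state();cv2.imwrite("pics/w4.png",r.read_camera("wrist"))
E
```

```text
tcp [522.1 121.6  43.3] plate [-25.6 157.6] shift [-56.6  57.  212.5] turn [-0.002  0.    -0.   ] F [0.  0.1 0.7] clock 7.6
tool axes
 [[ 0.     0.999  0.048]
 [-0.     0.048 -0.999]
 [-1.     0.     0.   ]]
```

View pics/w4.png

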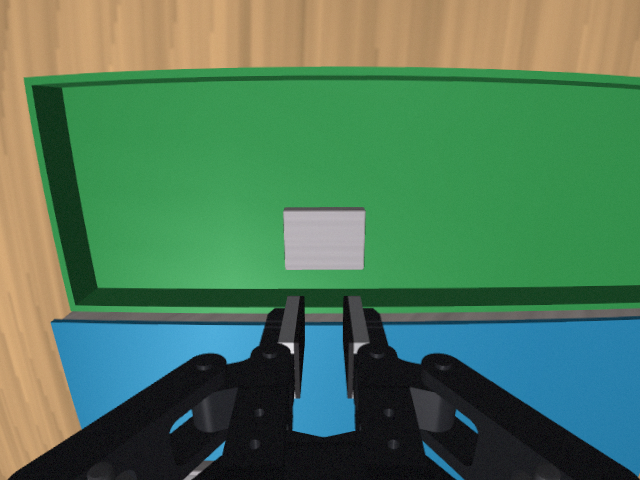

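The first shield lies flat in the green tray at (324,238). Now I'll lift and go behind the shield in the X≈30 row.

Request:
servo_tool --steps '[{"tx":-30,"ty":0,"tz":5,"wx":0,"wy":0,"wz":0,"jaw":16},{"tx":-57,"ty":5,"tz":20,"wx":0,"wy":0,"wz":0,"jaw":16},{"tx":-57,"ty":20,"tz":60,"wx":0,"wy":0,"wz":0,"jaw":16},{"tx":-57,"ty":35,"tz":100,"wx":0,"wy":0,"wz":0,"jaw":16},{"tx":-57,"ty":47,"tz":140,"wx":0,"wy":0,"wz":0,"jaw":16},{"tx":-57,"ty":56,"tz":180,"wx":0,"wy":0,"wz":0,"jaw":16},{"tx":-57,"ty":56,"tz":208,"wx":0,"wy":0,"wz":0,"jaw":16},{"tx":-57,"ty":56,"tz":216,"wx":0,"wy":0,"wz":0,"jaw":16},{"tx":-40,"ty":56,"tz":216,"wx":0,"wy":0,"wz":0,"jaw":16},{"tx":-20,"ty":56,"tz":216,"wx":0,"wy":0,"wz":0,"jaw":16},{"tx":-8,"ty":56,"tz":216,"wx":0,"wy":0,"wz":0,"jaw":16},{"tx":-8,"ty":56,"tz":216,"wx":0,"wy":0,"wz":0,"jaw":16}]'

```text
clock: 8.85
tcp_pos: [586.8, -90.1, 49.4]
orientation: [0.487, 0.513, -0.488, 0.511]
force: [-0.5, -0.4, -1.0]
width: 15.8
```

```bash
python3 - <<'E'
from h import *
plan(30,159,43.3)
s=r.read_state();cv2.imwrite("pics/w5.png",r.read_camera("wrist"))
E
```

```text
tcp [586.8 -90.1  49.4] plate [ 28.4 -57.1] shift [   6.3    1.4 -216.1] turn [-0.001 -0.001  0.004] F [-0.5 -0.4 -1. ] clock 8.8
tool axes
 [[-0.004  0.999  0.049]
 [ 0.001  0.049 -0.999]
 [-1.    -0.004 -0.001]]
```

View pics/w5.png

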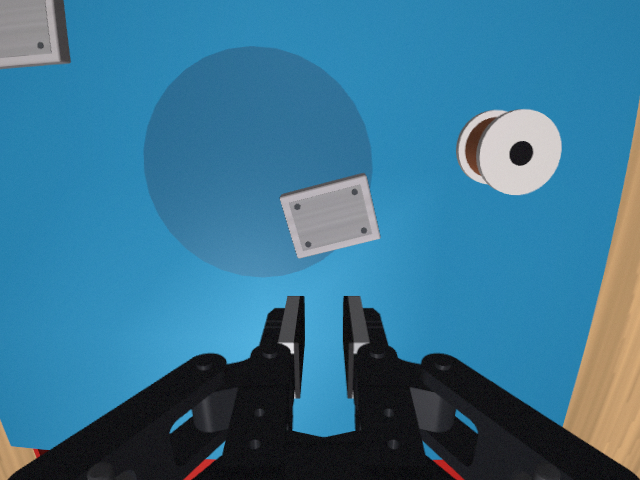

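The shield is centred at (330,215), and the reel stands well to the side at (510,152). I'll lower 6 mm, shift 2 mm and push.

Request:
servo_tool --steps '[{"tx":3,"ty":2,"tz":0,"wx":0,"wy":0,"wz":0,"jaw":16},{"tx":6,"ty":2,"tz":0,"wx":0,"wy":0,"wz":0,"jaw":16},{"tx":6,"ty":2,"tz":0,"wx":0,"wy":0,"wz":0,"jaw":16},{"tx":6,"ty":2,"tz":-6,"wx":0,"wy":0,"wz":0,"jaw":16},{"tx":6,"ty":2,"tz":-12,"wx":0,"wy":0,"wz":0,"jaw":16},{"tx":6,"ty":2,"tz":-17,"wx":0,"wy":0,"wz":0,"jaw":16},{"tx":6,"ty":2,"tz":-22,"wx":0,"wy":0,"wz":0,"jaw":16},{"tx":6,"ty":2,"tz":-27,"wx":0,"wy":0,"wz":0,"jaw":16},{"tx":6,"ty":2,"tz":-32,"wx":0,"wy":0,"wz":0,"jaw":16},{"tx":6,"ty":2,"tz":-38,"wx":0,"wy":0,"wz":0,"jaw":16}]'

```text
clock: 9.9
tcp_pos: [588.5, -53.0, 45.4]
orientation: [0.488, 0.512, -0.488, 0.512]
force: [0.2, -0.2, -0.4]
width: 16.3
```

```bash
python3 - <<'E'
from h import *
plan(30,159,43.3)
s=r.read_state();cv2.imwrite("pics/w6.png",r.read_camera("wrist"))
for d in masks("wrist","shield_a"): 
    if d["pixels"].sum()<20000:
        q=np.argwhere(d["pixels"])[:,::-1].astype(np.float32); print(round(d["score"],2),[np.round(v) for v in cv2.minAreaRect(q)])
E
```

```text
tcp [588.5 -53.   45.4] plate [ 32.1 -20.1] shift [   2.1   -2.5 -179.1] turn [-0.002  0.    -0.   ] F [ 0.2 -0.2 -0.4] clock 9.9
tool axes
 [[ 0.     0.999  0.048]
 [-0.     0.048 -0.999]
 [-1.     0.     0.   ]]
0.92 [array([ 33., 124.]), array([85., 68.]), np.float64(88.0)]
0.71 [array([330., 262.]), array([89., 67.]), np.float64(0.0)]
```

Request:
servo_tool --steps '[{"tx":1,"ty":0,"tz":-6,"wx":0,"wy":0,"wz":0,"jaw":16},{"tx":2,"ty":0,"tz":-14,"wx":0,"wy":0,"wz":0,"jaw":16},{"tx":2,"ty":0,"tz":-22,"wx":0,"wy":0,"wz":0,"jaw":16},{"tx":2,"ty":0,"tz":-30,"wx":0,"wy":0,"wz":0,"jaw":16},{"tx":2,"ty":0,"tz":-38,"wx":0,"wy":0,"wz":0,"jaw":16},{"tx":2,"ty":0,"tz":-46,"wx":0,"wy":0,"wz":0,"jaw":16},{"tx":2,"ty":0,"tz":-54,"wx":0,"wy":0,"wz":0,"jaw":16},{"tx":2,"ty":0,"tz":-62,"wx":0,"wy":0,"wz":0,"jaw":16},{"tx":2,"ty":0,"tz":-70,"wx":0,"wy":0,"wz":0,"jaw":16},{"tx":2,"ty":0,"tz":-78,"wx":0,"wy":0,"wz":0,"jaw":16},{"tx":2,"ty":0,"tz":-86,"wx":0,"wy":0,"wz":0,"jaw":16},{"tx":2,"ty":0,"tz":-94,"wx":0,"wy":0,"wz":0,"jaw":16}]'

```text
clock: 11.2
tcp_pos: [584.0, 41.2, 43.3]
orientation: [0.488, 0.512, -0.488, 0.512]
force: [0.4, -0.3, -0.5]
width: 16.1
```

Request:
servo_tool --steps '[{"tx":0,"ty":0,"tz":-8,"wx":0,"wy":0,"wz":0,"jaw":16},{"tx":0,"ty":0,"tz":-16,"wx":0,"wy":0,"wz":0,"jaw":16},{"tx":0,"ty":0,"tz":-24,"wx":0,"wy":0,"wz":0,"jaw":16},{"tx":0,"ty":0,"tz":-32,"wx":0,"wy":0,"wz":0,"jaw":16},{"tx":0,"ty":0,"tz":-40,"wx":0,"wy":0,"wz":0,"jaw":16},{"tx":0,"ty":0,"tz":-48,"wx":0,"wy":0,"wz":0,"jaw":16},{"tx":0,"ty":0,"tz":-56,"wx":0,"wy":0,"wz":0,"jaw":16},{"tx":0,"ty":0,"tz":-64,"wx":0,"wy":0,"wz":0,"jaw":16},{"tx":0,"ty":0,"tz":-72,"wx":0,"wy":0,"wz":0,"jaw":16},{"tx":0,"ty":0,"tz":-80,"wx":0,"wy":0,"wz":0,"jaw":16},{"tx":0,"ty":0,"tz":-85,"wx":0,"wy":0,"wz":0,"jaw":16},{"tx":0,"ty":0,"tz":-85,"wx":0,"wy":0,"wz":0,"jaw":16}]'

```text
clock: 12.4
tcp_pos: [579.8, 126.8, 43.3]
orientation: [0.488, 0.512, -0.487, 0.512]
force: [-0.1, 0.2, 0.8]
width: 16.4
```

```bash
python3 - <<'E'
from h import *
plan(-87,17,100)
s=r.read_state();cv2.imwrite("pics/w7.png",r.read_camera("wrist"))
E
```

```text
tcp [579.8 126.8  43.3] plate [ 32.3 159.8] shift [ -56.8 -119.3  142.9] turn [-0. -0.  0.] F [-0.1  0.2  0.8] clock 12.4
tool axes
 [[-0.     0.999  0.05 ]
 [ 0.     0.05  -0.999]
 [-1.    -0.    -0.   ]]
```

View pics/w7.png

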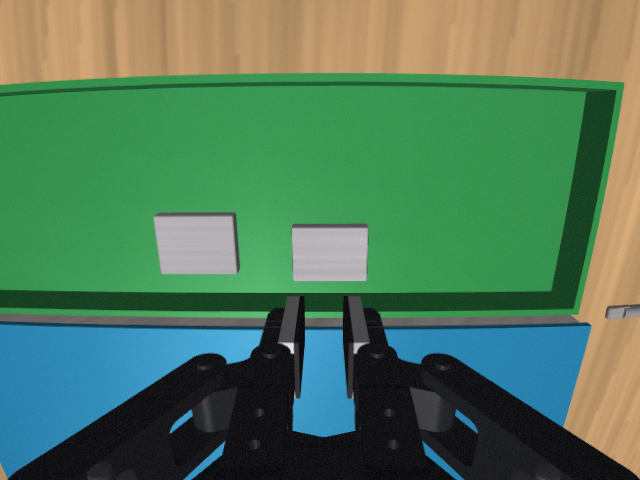

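Two shields are in the tray, at (197,243) and (330,253). Now the last one.

Request:
servo_tool --steps '[{"tx":-30,"ty":0,"tz":5,"wx":0,"wy":0,"wz":0,"jaw":16},{"tx":-57,"ty":-10,"tz":15,"wx":0,"wy":0,"wz":0,"jaw":16},{"tx":-57,"ty":-35,"tz":45,"wx":0,"wy":0,"wz":0,"jaw":16},{"tx":-57,"ty":-62,"tz":75,"wx":0,"wy":0,"wz":0,"jaw":16},{"tx":-57,"ty":-90,"tz":108,"wx":0,"wy":0,"wz":0,"jaw":16},{"tx":-57,"ty":-112,"tz":135,"wx":0,"wy":0,"wz":0,"jaw":16},{"tx":-57,"ty":-119,"tz":145,"wx":0,"wy":0,"wz":0,"jaw":16},{"tx":-57,"ty":-119,"tz":145,"wx":0,"wy":0,"wz":0,"jaw":16},{"tx":-30,"ty":-119,"tz":145,"wx":0,"wy":0,"wz":0,"jaw":16},{"tx":-12,"ty":-119,"tz":145,"wx":0,"wy":0,"wz":0,"jaw":16},{"tx":-5,"ty":-119,"tz":145,"wx":0,"wy":0,"wz":0,"jaw":16},{"tx":-5,"ty":-119,"tz":145,"wx":0,"wy":0,"wz":0,"jaw":16}]'

```text
clock: 13.65
tcp_pos: [468.0, -24.3, 47.6]
orientation: [0.487, 0.512, -0.488, 0.512]
force: [-0.3, -0.5, 0.5]
width: 15.8
```

```bash
python3 - <<'E'
from h import *
plan(-87,159,43.3)
s=r.read_state();cv2.imwrite("pics/w8.png",r.read_camera("wrist"))
for d in masks("wrist","shield_a"): 
    if d["pixels"].sum()<20000:
        q=np.argwhere(d["pixels"])[:,::-1].astype(np.float32); print(round(d["score"],2),[np.round(v) for v in cv2.minAreaRect(q)])
E
```

```text
tcp [468.  -24.3  47.6] plate [-86.9  14.5] shift [   4.1   -0.2 -144.5] turn [-0.001  0.001  0.002] F [-0.3 -0.5  0.5] clock 13.7
tool axes
 [[-0.002  0.999  0.049]
 [-0.001  0.049 -0.999]
 [-1.    -0.002  0.001]]
0.75 [array([324., 211.]), array([ 80., 108.]), np.float64(90.0)]
```

The shield is exactly centred (324,211) and square to the fingers. I'll lower 4 mm and push.

Request:
servo_tool --steps '[{"tx":2,"ty":0,"tz":0,"wx":0,"wy":0,"wz":0,"jaw":16},{"tx":5,"ty":0,"tz":0,"wx":0,"wy":0,"wz":0,"jaw":16},{"tx":5,"ty":0,"tz":0,"wx":0,"wy":0,"wz":0,"jaw":16},{"tx":5,"ty":0,"tz":-6,"wx":0,"wy":0,"wz":0,"jaw":16},{"tx":5,"ty":0,"tz":-12,"wx":0,"wy":0,"wz":0,"jaw":16},{"tx":5,"ty":0,"tz":-18,"wx":0,"wy":0,"wz":0,"jaw":16},{"tx":5,"ty":0,"tz":-24,"wx":0,"wy":0,"wz":0,"jaw":16},{"tx":5,"ty":0,"tz":-30,"wx":0,"wy":0,"wz":0,"jaw":16},{"tx":5,"ty":0,"tz":-38,"wx":0,"wy":0,"wz":0,"jaw":16},{"tx":5,"ty":0,"tz":-46,"wx":0,"wy":0,"wz":0,"jaw":16},{"tx":5,"ty":0,"tz":-54,"wx":0,"wy":0,"wz":0,"jaw":16},{"tx":5,"ty":0,"tz":-62,"wx":0,"wy":0,"wz":0,"jaw":16}]'

```text
clock: 14.95
tcp_pos: [465.0, 37.7, 43.3]
orientation: [0.488, 0.512, -0.488, 0.512]
force: [0.4, 0.1, -0.6]
width: 15.9
```

Request:
servo_tool --steps '[{"tx":0,"ty":0,"tz":-8,"wx":0,"wy":0,"wz":0,"jaw":16},{"tx":0,"ty":0,"tz":-16,"wx":0,"wy":0,"wz":0,"jaw":16},{"tx":0,"ty":0,"tz":-24,"wx":0,"wy":0,"wz":0,"jaw":16},{"tx":0,"ty":0,"tz":-32,"wx":0,"wy":0,"wz":0,"jaw":16},{"tx":0,"ty":0,"tz":-40,"wx":0,"wy":0,"wz":0,"jaw":16},{"tx":0,"ty":0,"tz":-48,"wx":0,"wy":0,"wz":0,"jaw":16},{"tx":0,"ty":0,"tz":-56,"wx":0,"wy":0,"wz":0,"jaw":16},{"tx":0,"ty":0,"tz":-64,"wx":0,"wy":0,"wz":0,"jaw":16},{"tx":0,"ty":0,"tz":-72,"wx":0,"wy":0,"wz":0,"jaw":16},{"tx":0,"ty":0,"tz":-80,"wx":0,"wy":0,"wz":0,"jaw":16},{"tx":0,"ty":0,"tz":-84,"wx":0,"wy":0,"wz":0,"jaw":16},{"tx":0,"ty":0,"tz":-84,"wx":0,"wy":0,"wz":0,"jaw":16}]'

```text
clock: 16.15
tcp_pos: [461.0, 121.5, 43.3]
orientation: [0.488, 0.512, -0.488, 0.512]
force: [0.7, 0.3, 0.5]
width: 16.0
```

Request:
servo_tool --steps '[{"tx":-30,"ty":0,"tz":0,"wx":0,"wy":0,"wz":0,"jaw":16},{"tx":-70,"ty":0,"tz":10,"wx":0,"wy":0,"wz":0,"jaw":16},{"tx":-110,"ty":0,"tz":30,"wx":0,"wy":0,"wz":0,"jaw":16},{"tx":-150,"ty":10,"tz":50,"wx":0,"wy":0,"wz":0,"jaw":16},{"tx":-180,"ty":20,"tz":60,"wx":0,"wy":0,"wz":0,"jaw":16},{"tx":-180,"ty":30,"tz":60,"wx":0,"wy":0,"wz":0,"jaw":16},{"tx":-180,"ty":30,"tz":60,"wx":0,"wy":0,"wz":0,"jaw":16}]'

```text
clock: 16.85
tcp_pos: [494.9, 62.0, 223.6]
orientation: [0.489, 0.511, -0.488, 0.512]
force: [-0.5, 0.1, -0.2]
width: 15.9
```

```bash
python3 - <<'E'
from h import *
s=r.read_state();print(np.round(s["tcp_pos"]),s["clock"],np.round(s["force"],1))
w=r.read_camera("wrist");
for t,z in(("shield_a",10),("reel",52)):
    for d in masks("wrist",t): print(t,round(d["score"],2),toplate(wworld(d["position"],z,s)[0]))
cv2.imwrite("pics/w9.png",w); t=r.read_camera("top"); cv2.imwrite("pics/t9.png",cv2.resize(t[190:350,180:420],None,fx=2.5,fy=2.5))
E
python3 -c "
import cv2,numpy as np
a=cv2.imread('pics/w9.png');b=cv2.imread('pics/t9.png')
a=cv2.resize(a,(400,300));b=cv2.resize(b,(400,267));cv2.imwrite('pics/fin.png',np.vstack([a,b]))"
```

```text
[495.  62. 224.] 16.85 [-0.5  0.1 -0.2]
shield_a 0.9 [-84.3 188.8]
shield_a 0.78 [-25.2 184.1]
shield_a 0.67 [ 33.5 181.1]
reel 0.7 [85.7 20. ]
```

View pics/fin.png

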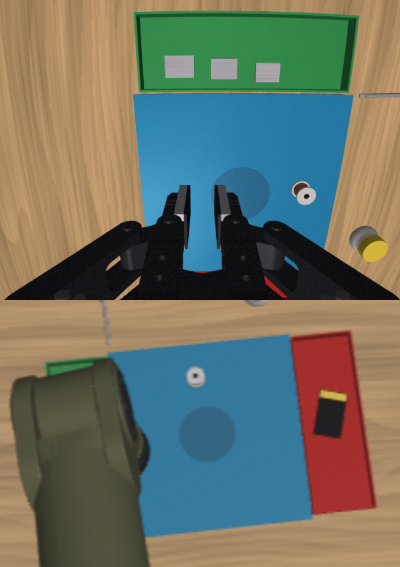

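```bash
python3 -c "
from workcell import r
print(r.job_done())"
```

```text
the job is handed in; nothing more can be done
None
```

The three shield cans are in the green tray and the job is handed in, at about 17 s on the robot's clock. I pushed each one along its row with the fingertips 16 mm apart and about 2 mm above the mat, then raised the arm clear.

**Shields:** The last wrist picture shows all three lying flat in the green tray. In the plate frame they sit at Y ≈ 181–189 mm, well inside the tray's inner range of about 156–250 mm.

**Other items:** In the top picture the reel stands at pixel (297,236), the same as at the start, and the battery looks unmoved in the red tray. I never moved near the jar, screwdriver or spray can, and flew high over the phone, but I did not measure any of these four again.

**Disagreements:** The last wrist reading put the reel at Y ≈ 20 mm, against 10–12 mm before. I put this down to the slanted view, because the top camera showed no shift. At the start, the side camera placed one shield about 14 mm off; I used the top and wrist cameras instead, which agreed to about 2 mm.

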